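# Let two short coffee cans out of the paddock can rack

### The job

Let two of the short coffee cans out of their rack into its front tray, one at a time: with closed fingertips press the thumb plate of that rack's lever all the way down so that the gate lifts and a can rolls out, let the lever come right back up so that the next can rolls to the gate, and press once more for the second can. Do not touch or pick up the cans, and leave the tall-can rack and the other things on the table alone. Finish with both cans lying in the tray, the lever back up and the rest of the short cans held behind the gate.

Things in the scene. Friction and masses are not known exactly. Their poses are not given: they have to be found in the camera images.
- rack_s: short-can rack of grey sheet steel screwed to the table: a lane 375 mm long, 108 mm wide inside, sloping down 10 degrees to a tray for two cans with a 40 mm lip at its -x end. Origin on the table under its middle; x up the lane from the tray, y left, z up. Spans x -195 to +190 mm, y +-57 mm without the lever. Lever pivots at x -25, z 102 mm; walls rise 30 mm above the lane, can tops 53 mm.
- rack_s_pad (a point): centre of the upper face of the short-can rack's thumb plate (40 mm along the lane, 46 across, rubber-faced), outside the -y wall; lever arm 25 mm beside this point. At rest 70 mm up the lane from the pivot, 132 mm above the table, sloping 0.37 rad, +x edge high. A full press lowers it 54 mm (x ends the same within 4 mm) to the opposite slope. Moves with the lever. Clear above and below.
- rack_s_lever (a joint): short-can lever angle, rad: 0 at rest (gate down), end stop 0.74 (gate up); the first can is freed at about 0.65 and rolls out in about 0.6 s while a cross rod on the lever holds the rest. A spring lifts the lever when released (2 N on the plate starts it, 4 N holds it down); then the rest roll to the gate within 1 s. A half press can leave it hanging on the first can; press again fully.
- rack_t: tall-can rack of grey sheet steel screwed to the table: a lane 375 mm long, 137 mm wide inside, sloping down 10 degrees to a tray for two cans with a 40 mm lip at its -x end. Origin on the table under its middle; x up the lane from the tray, y left, z up. Spans x -195 to +190 mm, y +-72 mm without the lever. Lever pivots at x -25, z 102 mm; walls rise 30 mm above the lane, can tops 53 mm.
- rack_t_pad (a point): centre of the upper face of the tall-can rack's thumb plate (40 mm along the lane, 46 across, rubber-faced), outside the -y wall; lever arm 25 mm beside this point. At rest 70 mm up the lane from the pivot, 132 mm above the table, sloping 0.37 rad, +x edge high. A full press lowers it 54 mm (x ends the same within 4 mm) to the opposite slope. Moves with the lever. Clear above and below.
- rack_t_lever (a joint): tall-can lever angle, rad: 0 at rest (gate down), end stop 0.74 (gate up); the first can is freed at about 0.65 and rolls out in about 0.6 s while a cross rod on the lever holds the rest. A spring lifts the lever when released (2 N on the plate starts it, 4 N holds it down); then the rest roll to the gate within 1 s. A half press can leave it hanging on the first can; press again fully.
- short1_center (a point): centre of the first short coffee can from the gate (53 mm diameter, 104 mm long, brown with bare metal ends, 220 g), lying across the short-can rack's lane, free to roll. A can at the gate has its centre at x -17, z 74 mm in the rack's frame; those behind follow every 52 mm in x. In the tray: x -163 and -111 mm.
- short2_center (a point): centre of the second short coffee can from the gate (53 mm diameter, 104 mm long, brown with bare metal ends, 220 g), lying across the short-can rack's lane, free to roll. A can at the gate has its centre at x -17, z 74 mm in the rack's frame; those behind follow every 52 mm in x. In the tray: x -163 and -111 mm.
- short3_center (a point): centre of the third short coffee can from the gate (53 mm diameter, 104 mm long, brown with bare metal ends, 220 g), lying across the short-can rack's lane, free to roll. A can at the gate has its centre at x -17, z 74 mm in the rack's frame; those behind follow every 52 mm in x. In the tray: x -163 and -111 mm.
- short4_center (a point): centre of the last short coffee can from the gate (53 mm diameter, 104 mm long, brown with bare metal ends, 220 g), lying across the short-can rack's lane, free to roll. A can at the gate has its centre at x -17, z 74 mm in the rack's frame; those behind follow every 52 mm in x. In the tray: x -163 and -111 mm.
- tall1_center (a point): centre of the first tall coffee can from the gate (53 mm diameter, 133 mm long, same finish, about 280 g), lying across the lane of the tall-can rack. To be left alone.
- tall2_center (a point): centre of the second tall coffee can from the gate (53 mm diameter, 133 mm long, same finish, about 280 g), lying across the lane of the tall-can rack. To be left alone.
- tall3_center (a point): centre of the third tall coffee can from the gate (53 mm diameter, 133 mm long, same finish, about 280 g), lying across the lane of the tall-can rack. To be left alone.
- cups: upright stack of paper cups, 77 mm across, 121 mm tall, standing between the racks' trays; origin at the middle of its underside. To be left alone.
- coffee_jar: jar of instant coffee with a black cap, 72 mm across, 120 mm tall; origin at the middle of its underside. To be left alone.
- mug: white mug, 82 mm across, 92 mm tall; origin at the middle of its underside. To be left alone.
- tape: roll of grey race tape lying flat, 104 mm across, 48 mm tall; origin at the middle of its underside. To be left alone.
- marker: marker pen lying down, 130 mm long, 18 mm thick; origin at the middle of its underside. To be left alone.
- spoon: steel spoon lying down, 170 mm long; origin at the middle of its underside. To be left alone.
- headset: black pit headset lying on its side, about 190 mm across, 80 mm tall; origin at the middle of its underside. To be left alone.
There are look-alikes about, which are no part of the job. What is shaped like the part that bears short3_center but red is not meant.

How it is judged:
By the outcome, as a careful person would: the job done as asked, in the order asked, and still so for the second after the job is handed in, with the robot touching nothing.
It also fails if it takes over 54 s, if anything falls off the work surface, if the arm or the gripper's body presses on something with over 40 N, if the wrist force passes 120 N, or if a joint passes its speed limit or range.

### The arm

A 6-joint arm with a two-finger parallel gripper is mounted at the origin on the work surface. World frame = base frame: x ahead of the robot, y to its left, z up, the work surface at z = 0. Lengths are in mm, angles in rad, forces in N, time in s.
With the tool pointing down it reaches from about 375 to 925 mm from the base axis. Payload 5.7 kg.
Tool frame: the origin (TCP) lies at the very end of the fingers, on their centre line; the grasp point (between the pads) lies 19 mm behind it; z points along the fingers, y is the line along which they close (so a half turn about z gives the same grasp; the last joint's range is limited). The gripper opens to 85 mm and grips with 20 to 120 N. Pads are 22 mm wide; open, the fingers measure 114 mm over their backs; the gripper's body (76 mm by 85 mm) begins 54 mm behind the grasp point. The pads swing forward as they close: fully open they stand 13 mm farther back than shut.
Start: joints at [1.122, 0.359, 1.51, -0, 1.272, -0.115], TCP at [196.573, 566.853, 231.267] pointing down, gripper open.
Joint ranges: [-2.97, 2.97], [-1.01, 2.36], [0.21, 2.38], [-0.96, 4.11], [0.2, 2.71], [-2.98, 2.98]. Speed limits (rad/s): [2.39, 2.39, 3.14, 3.14, 3.14, 3.14].

### API

Orientations are given as a unit quaternion [x, y, z, w].
In Python, from bench import arm gives the robot as it stands. The module is installed in compiled form; this text tells all that it offers.
- The arm moves only by the tool send_rows, never from a script. Its argument "steps" is one flat list of numbers, 7 for each row, row after row: the turn, a rotation vector about the tool's x, y, z in rad, then the shift along the tool's x, y, z in mm, then the opening, from 0 (shut) to 1 (fully open). In form: [ax, ay, az, dx, dy, dz, claw, ax, ay, az, dx, dy, dz, claw, ...]. A call has 1 to 8 rows; each row is the pose to reach, as a shift and turn from the pose commanded when the call began, along the tool's axes at that moment; what a row does not reach only later rows make up. A row lasts 1/12 s, in which the tool goes at most 41.7 mm and 7.16 degrees, less where a joint would pass 70% of its speed; a pose out of reach is approached as far as the arm can. A call with a gripper value outside its range is refused whole. The fingers move at their own pace and stop on an object; the grip force is fixed at half the most. Time passes only in rows, so rows that repeat a pose let the fingers close. It gives the time, the measured TCP pose, the force, the opening and the grip force at its end, in the units of the state.
- arm.get_obs(): the state, without advancing time (a new reading comes with each control period).
- arm.capture(name): name is "scene" or "top" or "wrist"; returns a dict with "image" (384x512x3 uint8, red, green, blue), "z_map" (384x512 float32, mm along the optical axis (not along the pixel's ray), 0 where there is no reading), "fx", "fy", "cx", "cy" (pixels), "world_to_cam" (4x4, takes a point from world to camera coordinates). Camera axes: x right, y down, z forward; pixel columns grow to the right and rows downward; lengths in mm; the calibration is good to about 2 mm. A picture is of the moment at which its call begins.
- arm.sign_off(): hands the job in; it is judged then, once.
The state is a dict: "t": time; "qpos": joint angles; "joint_vel": joint speeds; "joint_efforts": joint torques, N m; "ee_pos": TCP position; "orientation": TCP orientation; "ft_force": force on the tool from outside, world axes, zero at the start; "torque": the same for the moment, N m; "finger_gap": opening from 0.0 (shut) to 1.0 (fully open); "finger_force": force on a finger pad.
Only numpy, scipy, OpenCV 4.12 (cv2) and the standard library are available. Lean on these libraries where they do the work, as an engineer would, in place of code of your own. Each camera call takes 0.05 s, during which the arm holds its last target. There are 200 camera calls.

## Working session

There is one attempt and no reset: what is moved stays moved. The work goes in short steps, Python scripts to look and compute and a tool call to move; the robot and the scene stay as the last step left them, time stands still between calls to the robot, and variables do not carry over. Pictures are saved under pics/ and viewed, at most 10 in all, crops included, and the job is handed in when it is done.

Besides the shell and the picture viewer there is one more tool, called after "Emit:" as name(argument=value, ...) on one line, values as JSON. send_rows: Moves the arm, as the interface text tells. Its arguments: {"type":"object","properties":{"steps":{"type":"array"}},"required":["steps"]}

```bash
mkdir -p pics
python3 - <<'E'
from bench import arm
import cv2,numpy as np
for n in("scene","top"):
    c=arm.capture(n); cv2.imwrite(f"pics/{n}0.png",c["image"][:,:,::-1]); np.savez(f"{n}0.npz",**c)
    print(n,c["fx"],c["cx"],c["cy"],c["world_to_cam"].round(3).tolist())
print(arm.get_obs())
E
```

```text
scene 357.42608617837703 251.35372007290823 195.81674492821455 [[-0.078, 0.997, -0.015, -6.842], [0.831, 0.057, -0.554, -362.669], [-0.551, -0.056, -0.832, 1503.797], [0.0, 0.0, 0.0, 1.0]]
top 352.0853765239327 259.92893355297804 187.73985981449812 [[-0.021, -1.0, -0.013, 50.224], [-0.999, 0.021, -0.046, 501.045], [0.046, 0.012, -0.999, 1157.101], [0.0, 0.0, 0.0, 1.0]]
{'t': 0.1, 'qpos': array([ 1.12191050e+00,  3.59460747e-01,  1.51133444e+00,  2.16316771e-05,
        1.27251090e+00, -1.15126884e-01]), 'joint_vel': array([-0.00114879, -0.00111837, -0.002747  ,  0.00119062,  0.00067198,
       -0.00016932]), 'joint_efforts': array([-5.69982894e-04, -5.28655457e+01, -2.79350495e+01, -2.14256534e-04,
        5.06682511e-03, -1.18273093e-05]), 'ee_pos': array([196.30185537, 566.32183994, 230.51721925]), 'orientation': array([ 1.66109069e-01,  9.86107014e-01, -8.19999554e-04, -2.48337256e-04]), 'ft_force': array([ 0.33452967,  1.12050552, -0.34785326]), 'torque': array([ 0.00085238, -0.02757673,  0.00742815]), 'finger_force': 0.0, 'finger_gap': 1.0034332019477479}
```

View pics/scene0.png

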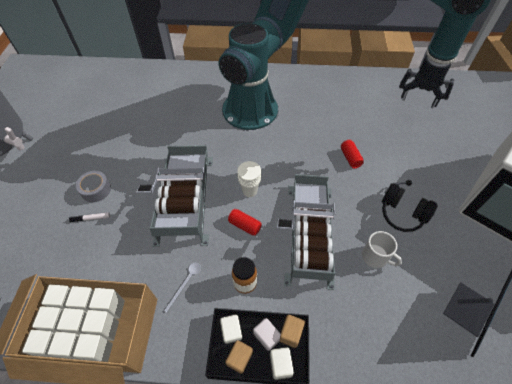

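View pics/top0.png

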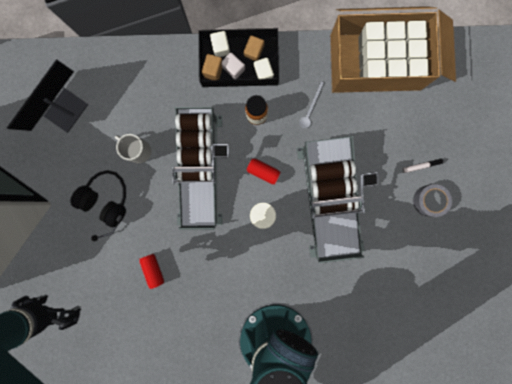

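The short-can rack candidates in the top view are the left one at (197,168), with 4 cans and the narrower lane, and the right one at (335,195), with 3 cans and the wider lane. The left one fits: it has four short cans and its pad is at (221,151). The red cans at (263,170) and (151,270) are look-alikes. I'll measure it and confirm in a crop.

```bash
cat > h.py <<'E'
import numpy as np
def ray(c,u,v,z):
    W=np.array(c["world_to_cam"]);R=W[:3,:3];o=-R.T@W[:3,3]
    d=R.T@np.array([(u-c["cx"])/c["fx"],(v-c["cy"])/c["fy"],1]);return o+d*(z-o[2])/d[2]
def cloud(c):
    v,u=np.indices(c["z_map"].shape);z=c["z_map"]
    W=np.array(c["world_to_cam"]);P=np.stack([(u-c["cx"])/c["fx"]*z,(v-c["cy"])/c["fy"]*z,z],-1)
    return (P-W[:3,3])@W[:3,:3]
E
python3 - <<'E'
from h import *
import cv2
c=np.load("top0.npz");P=cloud(c);im=c["image"].astype(int)
cv2.imwrite("pics/crop.png",cv2.resize(c["image"][90:240,160:260,::-1],None,fx=4,fy=4,interpolation=cv2.INTER_CUBIC))
# thumb plate: dark, z 110..150
for n,(x0,x1,y0,y1) in {"top":(210,235,138,165),"scene":(272,297,212,235)}.items():
    c=np.load(n+"0.npz");P=cloud(c);g=c["image"].max(2)
    m=np.zeros(g.shape,bool);m[y0:y1,x0:x1]=1
    m&=(g<70)&(P[...,2]>100)&(P[...,2]<160)
    v,u=np.nonzero(m);print(n,m.sum(),u.mean(),v.mean(),ray(c,u.mean(),v.mean(),132),np.median(P[m],0))
# cans (brown) of left rack -> direction via white ends / brown blobs
c=np.load("top0.npz");P=cloud(c);im=c["image"].astype(int)
for (x0,x1,y0,y1) in((170,216,100,232),(300,362,130,262)):
    m=np.zeros(im.shape[:2],bool);m[y0:y1,x0:x1]=1
    m&=(P[...,2]>25)&(P[...,2]<200)
    pts=P[m][:,:2].astype(np.float32);print(cv2.minAreaRect(pts))
    b=np.zeros_like(m);b[y0:y1,x0:x1]=1;b&=(im.max(2)<75)&(P[...,2]>70)
    q=P[b];print("brown",len(q),np.median(q,0),cv2.fitLine(q[:,:2].astype(np.float32),2,0,.01,.01).ravel(),q.min(0),q.max(0))
E
```

```text
top 124 220.03225806451613 150.45967741935485 [610.84395827 155.398062   132.        ] [611.67004875 155.51924623 131.01129436]
scene 89 284.6292134831461 222.87640449438203 [609.74061801 154.60001117 132.        ] [609.63027642 155.58489007 132.6958531 ]
((562.219482421875, 239.75804138183594), (134.1763153076172, 382.91888427734375), 86.87727355957031)
brown 1286 [638.55625032 247.94607255 108.51221142] [9.9960560e-01 2.8081900e-02 6.3558417e+02 2.4309709e+02] [448.11531349  25.60054968  70.08671208] [ 753.4502421   298.64521907 1179.40201626]
((456.85601806640625, -190.72698974609375), (384.8497009277344, 154.10354614257812), 5.2389373779296875)
brown 1385 [ 500.78444382 -180.20081774  105.23415874] [ 9.9978060e-01 -2.0946568e-02  4.9675272e+02 -1.8007161e+02] [ 407.94016727 -266.77760639   71.02970713] [ 608.45019154   25.60054968 1179.40201626]
```

View pics/crop.png

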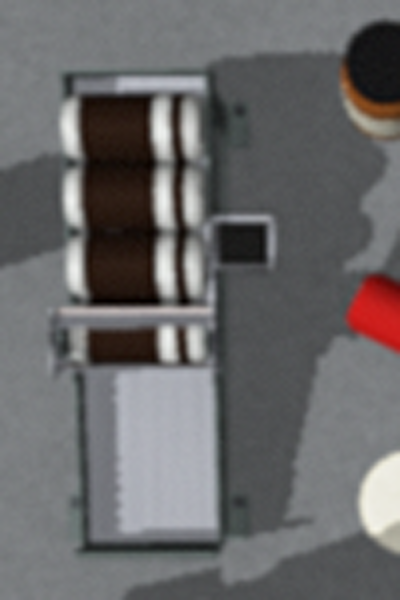

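The crop confirms it: the left rack holds four brown short cans, the gate crossbar is near crop (135,315), and its plate is at crop (243,243), outside the −y wall. The pad is at about (610.5, 155, 132) and the rack is roughly aligned with world x. I'll approach above it with the fingers closed.

Emit:
send_rows(steps=[0,0,0,-30,-15,2,0,0,0,0,-65,-32,4,0,0,0,0,-100,-49,6,0,0,0,0,-135,-66,8,0,0,0,0,-170,-83,10,0,0,0,0,-205,-100,12,0,0,0,0,-240,-117,14,0,0,0,0,-275,-134,16,0])

```text
t: 0.77
ee_pos: [413.3, 348.5, 215.0]
orientation: [0.166, 0.986, -0.0, -0.0]
ft_force: [0.8, 0.0, -0.4]
finger_gap: -0.004
finger_force: 0.0
```

Emit:
send_rows(steps=[0,0,-0.05,-35,-17,2,0,0,0,-0.1,-70,-34,4,0,0,0,-0.15,-105,-51,6,0,0,0,-0.2,-140,-68,8,0,0,0,-0.25,-175,-85,10,0,0,0,-0.3,-210,-102,12,0,0,0,-0.334,-240,-116,14,0,0,0,-0.334,-252,-122,14,0])

```text
t: 1.43
ee_pos: [613.6, 148.7, 200.5]
orientation: [0.0, 1.0, -0.001, 0.0]
ft_force: [-0.4, -0.3, -0.3]
finger_gap: -0.002
finger_force: 0.0
```

Emit:
send_rows(steps=[0,0,0,0,0,0,0,0,0,0,0,0,0,0,0,0,0,0,0,0,0])

```text
t: 1.68
ee_pos: [609.2, 153.3, 200.9]
orientation: [-0.0, 1.0, 0.0, -0.001]
ft_force: [0.0, 0.1, -0.0]
finger_gap: -0.002
finger_force: 0.0
```

Run:
```python
from bench import arm
import cv2
from h import *
c=arm.capture("wrist"); cv2.imwrite("pics/w1.png",c["image"][:,:,::-1]); np.savez("w1.npz",**c)
P=cloud(c);g=c["image"].max(2)
m=((g<70)&(abs(P[...,0]-610)<40)&(abs(P[...,1]-155)<40)&(P[...,2]>105)&(P[...,2]<155))
q=P[m];print(m.sum(),np.median(q,0),q.min(0),q.max(0))
W=c["world_to_cam"];p=W[:3,:3]@[610.5,155,132]+W[:3,3];print(p[:2]/p[2]*c["fx"]+[c["cx"],c["cy"]])
```

```text
1087 [612.77934862 149.71291852 132.72911908] [595.62978589 135.15342401 124.77041774] [626.62154998 172.12787123 139.16837696]
[252.86697607 200.4323866 ]
```

View pics/w1.png

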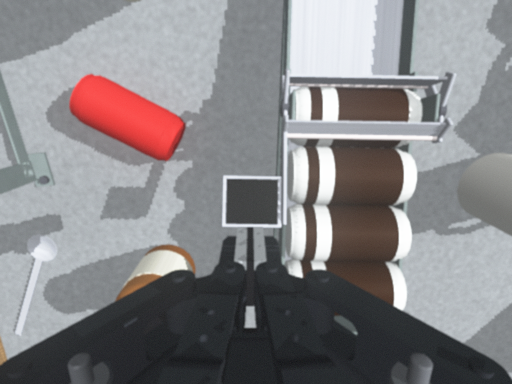

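The wrist view shows the plate centred at about (252,202), matching the projected (253,200). Pressing now.

Emit:
send_rows(steps=[0,0,0,-1,1,20,0,0,0,0,-1,1,40,0,0,0,0,-1,1,55,0,0,0,0,-1,1,63,0,0,0,0,-1,1,71,0,0,0,0,-1,1,79,0,0,0,0,-1,1,87,0,0,0,0,-1,1,95,0])

```text
t: 2.4
ee_pos: [612.9, 153.8, 106.8]
orientation: [-0.0, 1.0, 0.0, 0.002]
ft_force: [2.0, 1.7, 1.6]
finger_gap: 0.002
finger_force: 1.2
```

Emit:
send_rows(steps=[0,0,0,0,0,5,0,0,0,0,0,0,10,0,0,0,0,0,0,14,0,0,0,0,0,0,18,0,0,0,0,0,0,20,0,0,0,0,0,0,20,0])

```text
t: 2.9
ee_pos: [610.7, 153.4, 85.7]
orientation: [-0.0, 1.0, -0.0, -0.001]
ft_force: [-1.6, 2.4, 4.1]
finger_gap: 0.002
finger_force: 1.9
```

Emit:
send_rows(steps=[0,0,0,0,0,1.5,0,0,0,0,0,0,3,0,0,0,0,0,0,4,0,0,0,0,0,0,4,0])

```text
t: 3.23
ee_pos: [611.1, 153.0, 82.2]
orientation: [-0.0, 1.0, -0.0, -0.0]
ft_force: [-1.8, 1.3, 4.7]
finger_gap: -0.003
finger_force: 1.9
```

Run:
```python
from bench import arm
import cv2
from h import *
c=arm.capture("top"); cv2.imwrite("pics/t2.png",cv2.resize(c["image"][90:240,160:260,::-1],None,fx=4,fy=4,interpolation=cv2.INTER_CUBIC))
print(arm.get_obs()["ft_force"],arm.get_obs()["ee_pos"])
```

```text
[-1.78791539  0.17370631  4.88082227] [611.25734655 153.07479046  82.3079232 ]
```

View pics/t2.png

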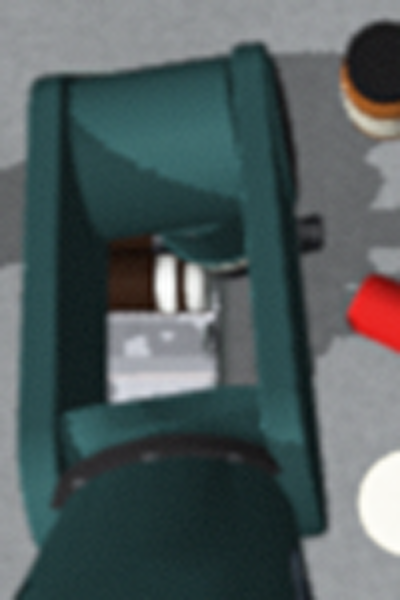

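The arm hides most of the rack. A can is visible at crop (160,280), but the tray is hidden. There's no end-stop force yet, so I'll go a little deeper.

Emit:
send_rows(steps=[0,0,0,0,0,1,0,0,0,0,0,0,2,0,0,0,0,0,0,3,0,0,0,0,0,0,3,0])

```text
t: 3.62
ee_pos: [611.6, 153.1, 79.7]
orientation: [-0.0, 1.0, -0.0, -0.0]
ft_force: [-2.3, -0.3, 7.5]
finger_gap: -0.004
finger_force: 2.9
```

Run:
```python
from bench import arm
import cv2
from h import *
c=arm.capture("scene"); cv2.imwrite("pics/s2.png",cv2.resize(c["image"][160:300,250:370,::-1],None,fx=4,fy=4,interpolation=cv2.INTER_CUBIC))
print(arm.get_obs()["ft_force"],arm.get_obs()["ee_pos"])
```

```text
[-2.25557159 -0.58463349  6.28907795] [611.60824722 153.03935717  79.7392663 ]
```

View pics/s2.png

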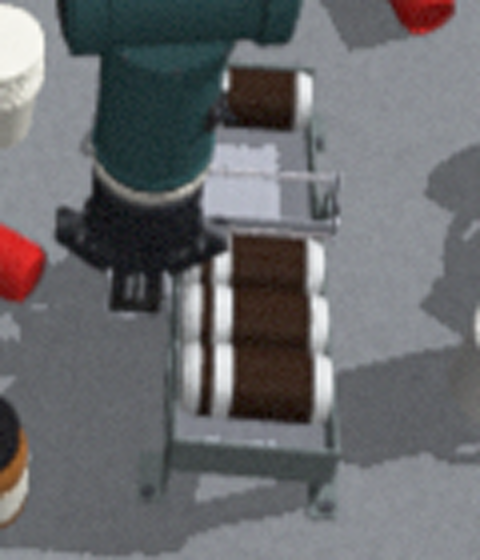

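The first can is at the lip of the tray (crop (265,98)) and three are held behind. I'll push 2 mm more to be sure of the end stop, then release fully, staying just clear of the plate's rest height.

Emit:
send_rows(steps=[0,0,0,0,0,1,0,0,0,0,0,0,2,0,0,0,0,0,0,2,0])

```text
t: 3.92
ee_pos: [611.6, 153.1, 79.1]
orientation: [-0.0, 1.0, -0.0, 0.0]
ft_force: [-5.6, -0.1, 17.9]
finger_gap: 0.0
finger_force: 7.1
```

Emit:
send_rows(steps=[0,0,0,0,0,-8,0,0,0,0,0,0,-18,0,0,0,0,0,0,-30,0,0,0,0,0,0,-45,0,0,0,0,0,0,-65,0,0,0,0,0,0,-85,0,0,0,0,0,0,-95,0,0,0,0,0,0,-95,0])

```text
t: 4.58
ee_pos: [613.0, 153.5, 175.0]
orientation: [-0.0, 1.0, 0.0, 0.002]
ft_force: [0.8, -0.5, -0.0]
finger_gap: 0.001
finger_force: 0.0
```

Emit:
send_rows(steps=[0,0,0,0,0,0,0,0,0,0,0,0,0,0,0,0,0,0,0,0,0,0,0,0,0,0,0,0,0,0,0,0,0,0,0,0,0,0,0,0,0,0,0,0,0,0,0,0,0,0,0,0,0,0,0,0])

```text
t: 5.25
ee_pos: [611.6, 153.3, 172.1]
orientation: [-0.0, 1.0, -0.0, -0.0]
ft_force: [-0.4, -0.0, 0.2]
finger_gap: 0.004
finger_force: 0.0
```

Emit:
send_rows(steps=[0,0,0,0,0,0,0,0,0,0,0,0,0,0,0,0,0,0,0,0,0,0,0,0,0,0,0,0,0,0,0,0,0,0,0,0,0,0,0,0,0,0,0,0,0,0,0,0,0,0,0,0,0,0,0,0])

```text
t: 5.92
ee_pos: [611.6, 153.3, 172.3]
orientation: [-0.0, 1.0, -0.0, -0.0]
ft_force: [-0.4, 0.2, -0.9]
finger_gap: 0.002
finger_force: 0.0
```

Run:
```python
from bench import arm
import cv2
from h import *
c=arm.capture("scene"); d=arm.capture("wrist")
a=cv2.resize(c["image"][160:300,250:370],(411,480)); b=d["image"][:,80:450][:, :]
b=cv2.resize(b,(380,394)); b=cv2.copyMakeBorder(b,0,86,0,0,0)
cv2.imwrite("pics/s3.png",np.hstack([a,b])[:,:,::-1])
P=cloud(d);g=d["image"].max(2)
m=((g<70)&(abs(P[...,0]-611)<25)&(abs(P[...,1]-155)<22)&(P[...,2]>60)&(P[...,2]<155))
print(m.sum(),np.median(P[m],0))
print(arm.get_obs()["ft_force"],arm.get_obs()["ee_pos"])
```

```text
2081 [610.23541786 152.11625018 131.76698192]
[ 0.24444254 -0.33091231 -0.34647435] [611.60485628 153.30001875 172.30080941]
```

View pics/s3.png

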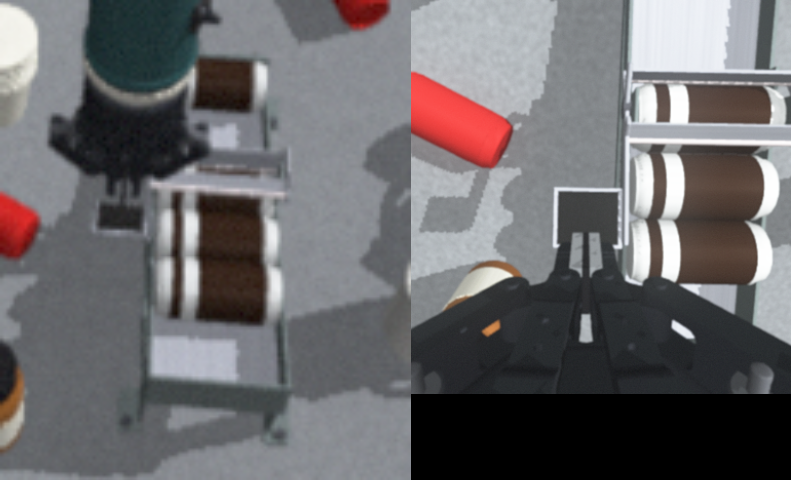

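Can 1 is in the tray, the plate is back up (z≈132) and the next can is at the gate (right panel (710,103)). Now the second press.

Emit:
send_rows(steps=[0,0,0,0,0,15,0,0,0,0,0,0,28,0,0,0,0,0,0,38,0,0,0,0,0,0,48,0,0,0,0,0,0,58,0,0,0,0,0,0,68,0,0,0,0,0,0,77,0,0,0,0,0,0,85,0])

```text
t: 6.68
ee_pos: [611.3, 153.4, 86.6]
orientation: [-0.0, 1.0, 0.0, -0.0]
ft_force: [-1.8, 0.6, 5.4]
finger_gap: -0.002
finger_force: 2.3
```

Emit:
send_rows(steps=[0,0,0,0,0,4,0,0,0,0,0,0,7,0,0,0,0,0,0,9,0,0,0,0,0,0,10,0,0,0,0,0,0,10,0,0,0,0,0,0,10,0,0,0,0,0,0,10,0,0,0,0,0,0,10,0])

```text
t: 7.35
ee_pos: [611.6, 153.4, 79.2]
orientation: [-0.0, 1.0, 0.0, 0.0]
ft_force: [-4.4, -0.5, 16.8]
finger_gap: 0.002
finger_force: 7.0
```

Emit:
send_rows(steps=[0,0,0,0,0,0,0,0,0,0,0,0,0,0,0,0,0,0,0,0,0,0,0,0,0,0,0,0,0,0,0,0,0,0,0,0,0,0,0,0,0,0])

```text
t: 7.85
ee_pos: [611.6, 153.4, 79.2]
orientation: [-0.0, 1.0, 0.0, 0.0]
ft_force: [-5.5, -1.0, 16.5]
finger_gap: 0.002
finger_force: 7.0
```

Emit:
send_rows(steps=[0,0,0,0,0,-8,0,0,0,0,0,0,-18,0,0,0,0,0,0,-30,0,0,0,0,0,0,-45,0,0,0,0,0,0,-65,0,0,0,0,0,0,-85,0,0,0,0,0,0,-110,0,0,0,0,0,0,-130,0])

```text
t: 8.52
ee_pos: [610.8, 153.2, 208.9]
orientation: [-0.0, 1.0, -0.0, -0.001]
ft_force: [0.3, -0.3, 0.0]
finger_gap: -0.003
finger_force: 0.0
```

Emit:
send_rows(steps=[0,0,0,0,-20,-10,0,0,0,0,0,-45,-20,0,0,0,0,0,-75,-20,0,0,0,0,0,-105,-20,0,0,0,0,0,-130,-20,0,0,0,0,0,-140,-20,0,0,0,0,0,-140,-20,0,0,0,0,0,-140,-20,0])

```text
t: 9.18
ee_pos: [611.1, 13.6, 227.3]
orientation: [0.001, 1.0, 0.0, -0.001]
ft_force: [-0.3, 0.1, 0.6]
finger_gap: 0.002
finger_force: 0.0
```

Emit:
send_rows(steps=[0,0,0,0,0,0,0,0,0,0,0,0,0,0,0,0,0,0,0,0,0,0,0,0,0,0,0,0,0,0,0,0,0,0,0,0,0,0,0,0,0,0])

```text
t: 9.68
ee_pos: [611.6, 13.8, 227.3]
orientation: [-0.0, 1.0, -0.0, -0.0]
ft_force: [0.6, 0.2, -0.2]
finger_gap: -0.001
finger_force: 0.0
```

Run:
```python
from bench import arm
import cv2
from h import *
c=arm.capture("scene"); d=arm.capture("top")
a=cv2.resize(c["image"][160:300,250:370],(411,480)); b=cv2.resize(d["image"][90:240,160:260],(320,480))
cv2.imwrite("pics/s4.png",np.hstack([a,b])[:,:,::-1])
for k in (c,d):
    P=cloud(k);m=((k["image"].max(2)<70)&(abs(P[...,0]-611)<25)&(abs(P[...,1]-155)<22)&(P[...,2]>60)&(P[...,2]<155))
    print(m.sum(),np.median(P[m],0))
print(arm.get_obs()["ft_force"],arm.get_obs()["ee_pos"])
```

```text
86 [610.76147696 154.13700693 133.68796402]
102 [612.18975709 158.39336507 131.35481553]
[-0.45399496 -0.23118826  0.87530559] [611.63135817  13.50664797 227.28324567]
```

View pics/s4.png

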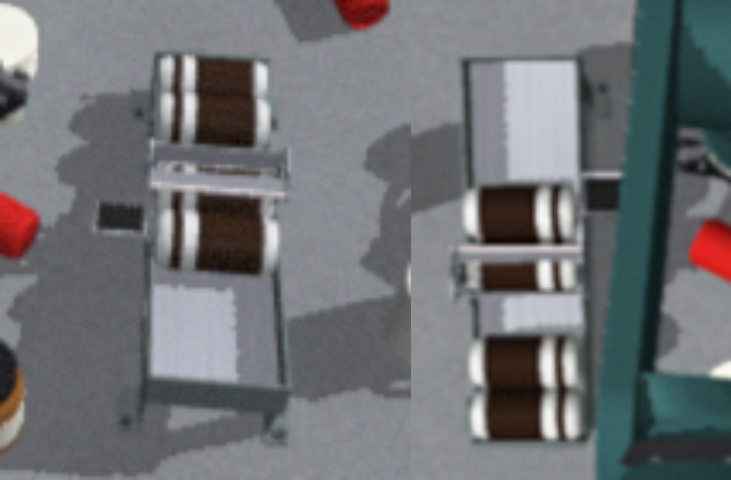

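Two cans lie in the tray (left panel (215,78) and (215,118)), two are held behind the gate, and the lever is up with the plate at z≈132. The arm is clear of everything.

```bash
python3 -c "
from bench import arm
print(arm.sign_off())"
```

```text
the job is handed in; nothing more can be done
None
```

I let two short cans out into the tray with two full presses; the lever is back up, the other two cans are held behind the gate, and the job was handed in at about 10 s.

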